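# Set out the candles on the sideboard

## Task

Set the sideboard for dinner: stand each of the four candles upright in the middle of the dark slate dish of its own shape and size (round in round, square in square, thick in large, thin in small), the square ones straight with the sides of their dish. Set the candles down, do not drop them, and leave the tumbler and the pepper mill where they stand.

Things in the scene. Friction and masses are not known exactly. Their poses are not given: they have to be found in the camera images.
- candle_round_large: the thick round pillar candle, diameter 60 mm, 75 mm tall, of solid ivory-coloured wax with a short dark wick (9 mm more, thin, gives no resistance) on top; loose, starts standing upright on the counter. Origin: centre of its underside; z up
- candle_round_small: the thin round candle, diameter 36 mm, 60 mm tall, of solid ivory-coloured wax with a short dark wick (9 mm more, thin, gives no resistance) on top; loose, starts standing upright on the counter. Origin: centre of its underside; z up
- candle_square_large: the thick square candle, 54 by 54 mm in plan, 70 mm tall, of solid ivory-coloured wax with a short dark wick (9 mm more, thin, gives no resistance) on top; loose, starts standing upright on the counter. Origin: centre of its underside; z up; x and y along its sides, all four sides alike
- candle_square_small: the thin square candle, 34 by 34 mm in plan, 60 mm tall, of solid ivory-coloured wax with a short dark wick (9 mm more, thin, gives no resistance) on top; loose, starts standing upright on the counter. Origin: centre of its underside; z up; x and y along its sides, all four sides alike
- dish_round_large: the large round candle dish, 98 mm across outside, 86 mm inside, of dark grey slate, fixed to the counter. Its inner floor is 6 mm and its rim's top 12 mm above the counter, its rim 6 mm thick. Origin: centre of its underside, at counter height; z up
- dish_round_small: the small round candle dish, 70 mm across outside, 58 mm inside, of dark grey slate, fixed to the counter. Its inner floor is 6 mm and its rim's top 12 mm above the counter, its rim 6 mm thick. Origin: centre of its underside, at counter height; z up
- dish_square_large: the large square candle dish, 90 by 90 mm outside, 78 by 78 mm inside, of dark grey slate, fixed to the counter. Its inner floor is 6 mm and its rim's top 12 mm above the counter, its rim 6 mm thick. Origin: centre of its underside, at counter height; z up; x and y along its sides, all four sides alike
- dish_square_small: the small square candle dish, 66 by 66 mm outside, 54 by 54 mm inside, of dark grey slate, fixed to the counter. Its inner floor is 6 mm and its rim's top 12 mm above the counter, its rim 6 mm thick. Origin: centre of its underside, at counter height; z up; x and y along its sides, all four sides alike
- tumbler: a drinking glass standing among the candles, 66 mm across, 90 mm tall, loose, to be left alone. Origin: centre of its underside
- pepper_mill: a turned dark wood pepper mill standing among the candles, 48 mm across at its foot, 132 mm tall (the tallest thing within reach), loose, to be left alone. Origin: centre of its underside
Things that resemble listed ones, but are neither listed nor needed, are in the scene too. What is shaped like the dish_square_small but orange is not meant.

How it is judged (in metres and radians):
At the end, for the whole second after the job is handed in: Each candle stands released, at rest and upright (0.1 rad) on the inner floor (underside 2 to 10 mm above the dish's) of the dish of its own shape and size, within 12 mm of its centre; square candles' sides within 0.2 rad of parallel to the dish's (horizontal distance between candle_round_large and dish_round_large below 0.012 m and z of candle_round_large in the frame of dish_round_large between 0.002 and 0.01 m and angle between each of candle_round_large, candle_round_small, candle_square_large, candle_square_small's own z axis and vertical below 0.1 rad and linear speed of each of candle_round_large, candle_round_small, candle_square_large, candle_square_small below 0.02 m/s and horizontal distance between candle_round_small and dish_round_small below 0.012 m and z of candle_round_small in the frame of dish_round_small between 0.002 and 0.01 m and horizontal distance between candle_square_large and dish_square_large below 0.012 m and z of candle_square_large in the frame of dish_square_large between 0.002 and 0.01 m and (angle between the x axis of candle_square_large and the x axis of dish_square_large, either way round below 0.2 rad or angle between the x axis of candle_square_large and the y axis of dish_square_large, either way round below 0.2 rad) and horizontal distance between candle_square_small and dish_square_small below 0.012 m and z of candle_square_small in the frame of dish_square_small between 0.002 and 0.01 m and (angle between the x axis of candle_square_small and the x axis of dish_square_small, either way round below 0.2 rad or angle between the x axis of candle_square_small and the y axis of dish_square_small, either way round below 0.2 rad)); the robot touches nothing.
It fails at once if the tumbler is pushed more than 30 mm from its place or tipped over (distance of tumbler from where it was at the start of the episode above 0.03 m or angle between tumbler's own z axis and vertical above 0.4 rad).
It fails at once if the pepper mill is pushed more than 30 mm from its place or tipped over (distance of pepper_mill from where it was at the start of the episode above 0.03 m or angle between pepper_mill's own z axis and vertical above 0.4 rad).
It fails at once if a candle is dropped: it falls freely faster than 0.75 m/s (about 30 mm) ((linear speed of candle_round_large above 0.75 m/s and contact force between candle_round_large and the fingers below 0.05 N) or (linear speed of candle_round_small above 0.75 m/s and contact force between candle_round_small and the fingers below 0.05 N) or (linear speed of candle_square_large above 0.75 m/s and contact force between candle_square_large and the fingers below 0.05 N) or (linear speed of candle_square_small above 0.75 m/s and contact force between candle_square_small and the fingers below 0.05 N)).
It also fails if it takes over 109 s, if anything falls off the work surface, if the arm or the gripper's body presses on something with over 40 N, if the wrist force passes 120 N, or if a joint passes its speed limit or range.

## Robot

A 6-joint arm with a two-finger parallel gripper is mounted at the origin on the work surface. World frame = base frame: x ahead of the robot, y to its left, z up, the work surface at z = 0. Lengths are in mm, angles in rad, forces in N, time in s.
With the tool pointing down it reaches from about 350 to 875 mm from the base axis. Payload 4.2 kg.
Tool frame: the origin (TCP) lies midway between the tips of the shut fingers; the grasp point (between the pads) lies 19 mm behind it; z points along the fingers, y is the line along which they close (so a half turn about z gives the same grasp; the last joint's range is limited). The gripper opens to 85 mm and grips with 20 to 120 N. Pads are 22 mm wide; open, the fingers measure 114 mm over their backs; the gripper's body (76 mm by 85 mm) begins 54 mm behind the grasp point. The pads swing forward as they close: fully open they stand 13 mm farther back than shut.
Start: joints at [1.379, 0.385, 0.008, 0, -1.194, -0.259], TCP at [272.27, 562.555, 231.312] pointing down, gripper open.
Joint ranges: [-3.14, 3.14], [-1.21, 2.06], [-1.07, 1.41], [-3.16, 2.05], [-2.99, -0.16], [-3.1, 3.1]. Speed limits (rad/s): [2.79, 2.79, 3.14, 3.14, 3.14, 3.14].

## Interface

Orientations are given as a unit quaternion [x, y, z, w].
In Python, from bench import * gives the robot as it stands.
- The arm moves only by the tool drive_tool, never from a script. Its argument "plan" is a list that holds one entry, the list of rows, each a list of 5 numbers: the closure, from -1 (fully open) to 1 (shut), then the shift along the world's x, y, z in mm, then the turn about the world's z in degrees. A call has 1 to 20 rows; each row shifts and turns the commanded pose from where the row before left it; what a row does not reach is not made up. A row lasts 1/12 s, in which the tool goes at most 41.7 mm and 7.16 degrees, less where a joint would pass 70% of its speed; a pose out of reach is approached as far as the arm can. A call is refused whole if a number of a shift passes 41.7 or a number of a turn 7.16, either way. A call with a gripper value outside its range is refused whole. The fingers move at their own pace and stop on an object; the grip force is fixed at half the most. Time passes only in rows, so rows that do not move let the fingers close. It gives the time, the measured TCP pose, the force, the opening and the grip force at its end, in the units of the state.
- read_state(): the state, without advancing time (a new reading comes with each control period).
- get_image(name): name is "scene" or "side" or "wrist"; returns (picture, depth): 384x512x3 uint8, red, green, blue; 384x512 float32, mm along the optical axis (not along the pixel's ray), 0 where there is no reading.
- camera_model(name): a dict with "fx", "fy", "cx", "cy" (pixels), "distortion" ([k1, k2, p1, p2, k3] as OpenCV has them; the pictures are not rectified), "R" (3x3) and "t" (3): a world point X has camera coordinates R X + t; the wrist camera has in their place "mount" (4x4, takes a point from camera to tool coordinates, whose origin is the TCP and whose axes are the flange's). Camera axes: x right, y down, z forward; pixel columns grow to the right and rows downward; lengths in mm; the calibration is good to about 2 mm. A picture is of the moment at which its call begins: read the wrist's pose just before it. camera_model takes no time and is no camera call.
- job_done(): hands the job in; it is judged then, once.
The state is a dict: "clock": time; "joints": joint angles; "joint_vel": joint speeds; "joint_efforts": joint torques, N m; "position": TCP position; "ee_rot": TCP orientation; "contact_force": force on the tool from outside, world axes, zero at the start; "wrist_torque": the same for the moment, N m; "gripper_width": finger opening in mm; "grasp_force": force on a finger pad.
Only numpy, scipy, OpenCV 4.12 (cv2) and the standard library are available. Lean on these libraries where they do the work, as an engineer would, in place of code of your own. Each camera call takes 0.05 s, during which the arm holds its last target. There are 200 camera calls.

## Working session

There is one attempt and no reset: what is moved stays moved. The work goes in short steps, Python scripts to look and compute and a tool call to move; the robot and the scene stay as the last step left them, time stands still between calls to the robot, and variables do not carry over. Pictures are saved under pics/ and viewed, at most 14 in all, crops included, and the job is handed in when it is done.

Besides the shell and the picture viewer there is one more tool, called as name([rows], argument=value, ...), one row to a line, values as JSON. drive_tool: Moves the arm, as the interface text tells. Its arguments: {"type":"object","properties":{"plan":{"type":"array"}},"required":["plan"]}

```bash
mkdir -p pics; ls
python3 - <<'E'
from bench import *
import cv2,numpy as np
print(read_state())
for n in ["scene","side","wrist"]:
    s=read_state();p,d=get_image(n);cv2.imwrite(f"pics/{n}0.png",p[:,:,::-1]);np.savez(f"{n}0.npz",p=p,d=d)
    print(n,camera_model(n),(d>0).mean())
E
```

```text
pics
{'clock': 0.0, 'joints': array([ 1.37863596e+00,  3.85583687e-01,  6.64070226e-03, -5.20793731e-04,
       -1.19401821e+00, -2.58578451e-01]), 'joint_vel': array([-2.22201435e-04,  1.27203126e-03, -3.90121068e-04, -9.57995798e-04,
       -8.99128591e-05, -3.57036119e-04]), 'joint_efforts': array([-1.02260365e-03, -3.92286301e+01,  1.88410091e+01,  4.18608338e+00,
       -4.43213081e-03, -1.63447368e-06]), 'position': array([272.00404523, 562.05750087, 230.20780573]), 'ee_rot': array([ 9.74689551e-01, -2.23559945e-01, -2.05954010e-04,  1.08987323e-03]), 'contact_force': array([-0.64763429,  0.76168215, -0.30415695]), 'wrist_torque': array([0.02717297, 0.03090219, 0.00239856]), 'grasp_force': 0.0, 'gripper_width': 85.26380711834264}
scene {'fx': 462.62937133898697, 'fy': 462.62937133898697, 'cx': 260.8687358870371, 'cy': 193.79323695799468, 'distortion': array([-0.10397217,  0.        ,  0.        ,  0.        ,  0.        ]), 'R': array([[-0.88145697,  0.47219115, -0.00831443],
       [ 0.28566963,  0.5190856 , -0.80556998],
       [-0.37606712, -0.71245046, -0.59244229]]), 't': 
[... 357 characters left out ...]
3985494],
       [ 0.55253089,  0.63251607, -0.5428011 ]]), 't': array([-357.88765377,  210.47568018,  970.37944177])} 0.9959259033203125
wrist {'fx': 341.00855360298044, 'fy': 341.00855360298044, 'cx': 256.79368806140315, 'cy': 186.4077339473964, 'distortion': array([0.00803809, 0.        , 0.        , 0.        , 0.        ]), 'mount': array([[-3.60585764e-04, -9.61900405e-01, -2.73399857e-01,
         6.86135029e+01],
       [ 9.99999905e-01, -4.13393625e-04,  1.35544202e-04,
         7.53683301e-01],
       [-2.43401781e-04, -2.73399782e-01,  9.61900463e-01,
        -1.42832876e+02],
       [ 0.00000000e+00,  0.00000000e+00,  0.00000000e+00,
         1.00000000e+00]])} 0.9960072835286459
```

View pics/scene0.png

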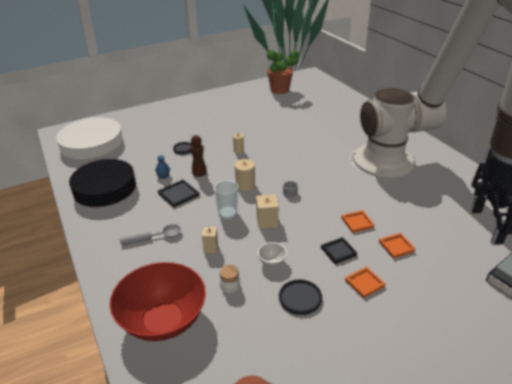

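View pics/side0.png

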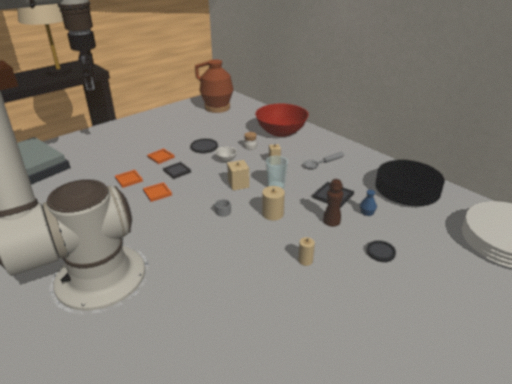

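The scene image shows these items (pixels are scene-view):
- **Candles:** small round (238,143), large round (245,175), large square (267,210), small square (210,240).
- **Slate dishes:** small round (184,148), large square (179,193), small square (339,250), large round (301,297).
- **Could be mistaken for them:** orange square dishes (358,222), (397,246) and (365,283), black pan (103,182), grey cup (290,188), white bowl (272,254), jar (230,279).

By the description I choose the dark dishes and the ivory candles. Next I'll measure them.

```bash
cat > h.py <<'E'
from bench import *
import cv2,numpy as np
from scipy.spatial.transform import Rotation as Ro
def cam(n,s=None):
    c=camera_model(n);K=np.array([[c["fx"],0,c["cx"]],[0,c["fy"],c["cy"]],[0,0,1]])
    if n=="wrist":
        T=np.eye(4);T[:3,:3]=Ro.from_quat(s["ee_rot"]).as_matrix();T[:3,3]=s["position"]
        M=T@c["mount"];return K,c["distortion"],M[:3,:3],M[:3,3]
    R=c["R"];return K,c["distortion"],R.T,-R.T@c["t"]
def rays(n,uv,s=None):
    K,D,R,o=cam(n,s);q=cv2.undistortPoints(np.asarray(uv,float).reshape(-1,1,2),K,D)[:,0]
    return o,np.c_[q,np.ones(len(q))]@R.T
def plane(n,uv,z,s=None):
    o,r=rays(n,uv,s);return o+r*((z-o[2])/r[:,2])[:,None]
def cloud(n,d,s=None):
    v,u=np.mgrid[:384,:512];o,r=rays(n,np.c_[u.ravel(),v.ravel()],s)
    return (o+r*d.reshape(-1,1)).reshape(384,512,3)
E
python3 - <<'E'
from h import *
for n in ["scene","side"]:
    z=np.load(n+"0.npz");p,d=z["p"],z["d"];X=cloud(n,d);hsv=cv2.cvtColor(p,cv2.COLOR_RGB2HSV)
    ok=(np.linalg.norm(X[...,:2],axis=2)<1000)&(np.linalg.norm(X[...,:2],axis=2)>250)&(d>0)
    print(n,"counter z",np.median(X[...,2][ok]),X[...,2][ok&(abs(X[...,2])<6)].std())
    for nm,m in [("candle",ok&(hsv[...,0]>10)&(hsv[...,0]<30)&(hsv[...,1]>60)&(hsv[...,2]>110)&(X[...,2]>8)),("dark",ok&(hsv[...,2]<75)&(X[...,2]<140))]:
        k,l,st,c=cv2.connectedComponentsWithStats(m.astype(np.uint8))
        for i in range(1,k):
            if st[i,4]<30: continue
            P=X[l==i];h=np.percentile(P[:,2],95)
            if nm=="candle": T=P[P[:,2]>h-5]; 
            else: T=P
            r=cv2.minAreaRect(T[:,:2].astype(np.float32))
            print(nm,c[i].round(),st[i,4],"ztop%.0f"%h,len(T),"mean",T.mean(0).round(),"rect",np.round(r[0]),np.round(r[1]),round(r[2]))
E
```

```text
scene counter z 2.796833823325528 1.6971415282825713
candle [238. 143.] 158 ztop65 40 mean [ 393. -274.   63.] rect [ 392. -275.] [35. 26.] 64
candle [245. 173.] 485 ztop80 175 mean [462. -88.  78.] rect [462. -89.] [56. 54.] 41
candle [267. 210.] 617 ztop75 248 mean [487.  91.  73.] rect [485.  88.] [57. 53.] 67
candle [209. 239.] 302 ztop64 114 mean [663. 120.  62.] rect [662. 119.] [34. 31.] 53
candle [395. 253.] 30 ztop15 28 mean [273. 360.  13.] rect [273. 359.] [20. 35.] 41
candle [229. 272.] 223 ztop54 199 mean [672. 253.  52.] rect [673. 253.] [40. 39.] 58
dark [280.  66.] 128 ztop137 128 mean [  38. -617.  124.] rect [  11. -624.] [123. 103.] 29
dark [194. 156.] 539 ztop124 539 mean [ 559. -246.   53.] rect [ 560. -304.] [218.  63.] 83
dark [102. 183.] 2525 ztop60 2525 mean [ 845. -245.   49.] rect [ 830. -314.] [285. 183.] 77
dark [164. 174.] 46 ztop31 46 mean [ 663. -241.   19.] rect [ 665. -241.] [16. 29.] 81
dark [178. 194.] 329 ztop17 329 mean [ 655. -135.   11.] rect [ 654. -142.] [89. 96.] 11
dark [339. 251.] 440 ztop15 440 mean [387. 283.  10.] rect [387. 282.] [66. 
[... 1163 characters left out ...]

dark [271. 130.] 116 ztop64 116 mean [765. 247.  41.] rect [772. 250.] [ 54. 104.] 39
dark [204. 146.] 175 ztop14 175 mean [543. 355.   9.] rect [545. 358.] [95. 91.] 70
dark [ 48. 172.] 343 ztop30 343 mean [ 66. 524.  19.] rect [ 68. 526.] [131.  18.] 8
dark [409. 182.] 2554 ztop59 2554 mean [ 814. -283.   47.] rect [ 835. -272.] [184. 188.] 44
dark [177. 170.] 160 ztop15 160 mean [379. 274.  10.] rect [382. 278.] [69. 64.] 87
dark [332. 201.] 792 ztop117 792 mean [ 579. -195.   44.] rect [ 605. -163.] [194. 101.] 24
dark [363. 210.] 37 ztop27 37 mean [ 638. -258.   18.] rect [ 638. -257.] [24.  9.] 89
dark [380. 251.] 439 ztop14 439 mean [ 545. -380.    9.] rect [ 545. -380.] [66. 67.] 78
```

View pics/wrist0.png

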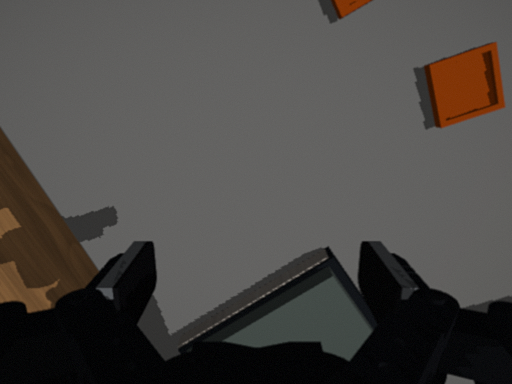

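Scene and side views agree to about 6 mm, and heights and sizes match the given ones. I'll refine each position from the wrist camera, starting with a hover over the two near dishes.

drive_tool([
  [[-1,22,-30,2,0],[-1,22,-30,2,0],[-1,22,-30,2,0],[-1,22,-30,2,0],[-1,22,-30,2,0],[-1,22,-30,2,0],[-1,22,-30,2,0],[-1,22,-30,2,0],[-1,0,0,0,0],[-1,0,0,0,0],[-1,0,0,0,0]],
])

```text
clock: 1.07
position: [448.2, 322.4, 247.1]
ee_rot: [0.975, -0.224, -0.0, 0.0]
contact_force: [-0.1, 0.5, 0.5]
gripper_width: 85.6
grasp_force: 0.0
```

```bash
cat >> h.py <<'E'
CN={"SL":70,"SS":60,"RL":75,"RS":60}
def look(tag,kind,ztop,save=True):
    """wrist view: blobs by colour, rays cast onto plane ztop"""
    s=read_state();p,d=get_image("wrist");X=cloud("wrist",d,s);hsv=cv2.cvtColor(p,cv2.COLOR_RGB2HSV)
    if save: cv2.imwrite(f"pics/{tag}.png",p[:,:,::-1])
    q=s["ee_rot"];print("t",s["clock"],"tcp",s["position"].round(1),"yaw",np.degrees(2*np.arctan2(q[1],q[0])).round(2),"w",s["gripper_width"].round(1))
    if kind=="candle": m=(hsv[...,0]>8)&(hsv[...,0]<32)&(hsv[...,1]>50)&(hsv[...,2]>80)&(abs(X[...,2]-ztop)<6)
    else: m=(hsv[...,2]<75)&(X[...,2]>4)&(X[...,2]<20)&(d>0)
    m=cv2.morphologyEx(m.astype(np.uint8),cv2.MORPH_CLOSE,np.ones((5,5)))
    cs,_=cv2.findContours(m,cv2.RETR_EXTERNAL,cv2.CHAIN_APPROX_NONE)
    for c in cs:
        if cv2.contourArea(c)<400: continue
        h=np.median(X[...,2][cv2.drawContours(np.zeros_like(m),[c],-1,1,-1)>0])
        P=plane("wrist",c[:,0].astype(float),ztop,s)[:,:2].astype(np.float32)
        r=cv2.minAreaRect(P);e=cv2.fitEllipse(P)
        print(kind,"px",c[:,0].mean(0).round(),"z%.1f"%h,"rect",np.round(r[0],1),np.round(r[1],1),round(r[2],1),"ell",np.round(e[0],1),np.round(e[1],1))
E
python3 - <<'E'
from h import *
look("w1","dish",12)
n="scene";z=np.load(n+"0.npz");X=cloud(n,z["d"])
for nm,u in dict(tumbler=(228,212),mill=(199,174),cup=(290,190),bowl=(272,258),bottle=(163,172)).items():
    print(nm,plane(n,[u],0)[0].round())
E
```

```text
Traceback (most recent call last):
  File "h.py", line 23, in look
    q=s["ee_rot"];print("t",s["clock"],"tcp",s["position"].round(1),"yaw",np.degrees(2*np.arctan2(q[1],q[0])).round(2),"w",s["gripper_width"].round(1))
                                                                                                                           ^^^^^^^^^^^^^^^^^^^^^^^^
AttributeError: 'float' object has no attribute 'round'
```

View pics/w1.png

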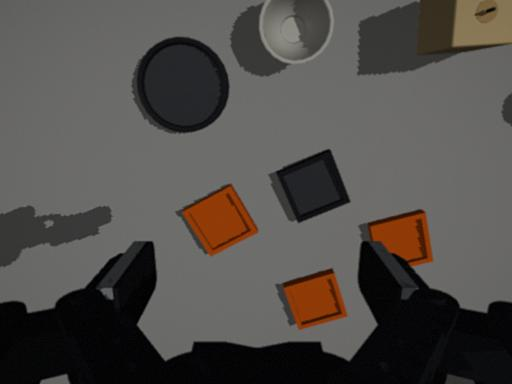

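The wrist view shows the large round slate dish at (181,85) and the small square slate dish at (313,186), with the three orange decoys around it. The large square candle is at top right.

```bash
sed -i 's/s\["gripper_width"\].round(1)/round(s["gripper_width"],1)/' h.py
python3 - <<'E'
from h import *
look("w1","dish",12)
n="scene";z=np.load(n+"0.npz");X=cloud(n,z["d"])
for nm,u in dict(tumbler=(228,212),mill=(199,174),cup=(290,190),bowl=(272,258),bottle=(163,172)).items():
    print(nm,plane(n,[u],0)[0].round())
E
```

```text
t 1.1167 tcp [447.9 322.9 247. ] yaw -25.8 w 85.3
dish px [314. 186.] z7.3 rect [384.  280.6] [66.1 68.1] 87.9 ell [384.1 280.5] [76.7 78.9]
dish px [182.  84.] z6.9 rect [547.2 361.5] [96.5 96.5] 62.8 ell [546.9 361.3] [95.9 96.4]
dish px [307.  23.] z12.8 rect [545.5 216.1] [25.3 48.3] 87.0 ell [546.3 217. ] [23.7 49.1]
tumbler [558.  -1.  -0.]
mill [ 558. -218.    0.]
cup [353.  -8.   0.]
bowl [540. 216.   0.]
bottle [ 654. -284.    0.]
```

drive_tool([
  [[-1,5,-33,0,0],[-1,5,-33,0,0],[-1,5,-33,0,0],[-1,5,-33,0,0],[-1,5,-33,0,0],[-1,5,-33,0,0],[-1,5,-33,0,0],[-1,0,0,0,0],[-1,0,0,0,0],[-1,0,0,0,0]],
])

```text
clock: 2.0
position: [483.2, 92.5, 247.3]
ee_rot: [0.975, -0.223, 0.0, -0.0]
contact_force: [0.5, -0.0, -0.2]
gripper_width: 85.3
grasp_force: 0.0
```

Run:
```python
from h import *
look("w2","candle",70)
look("w2","candle",75)
look("w2","dish",12)
```

```text
t 2.0 tcp [483.2  92.5 247.3] yaw -25.76 w 85.3
candle px [260. 163.] z70.3 rect [482.2  89.1] [53.2 53.6] 67.6 ell [482.2  89.1] [61.5 61.9]
candle px [452. 102.] z75.3 rect [456.6 -92.5] [58.9 59.8] 71.7 ell [456.7 -92.1] [58.8 59.3]
t 2.05 tcp [483.2  92.8 247.3] yaw -25.72 w 85.5
candle px [260. 163.] z70.4 rect [483.1  88.8] [52.1 52.7] 67.7 ell [483.1  88.7] [60.3 60.7]
candle px [452. 102.] z75.4 rect [458.  -89.8] [58.3 58.6] 85.4 ell [458.1 -89.8] [58.  58.4]
t 2.1 tcp [483.2  93.  247.3] yaw -25.7 w 85.2
dish px [166. 288.] z7.4 rect [384.6 278.3] [70.1 69. ] 87.8 ell [375.9 269.6] [54.4 87.9]
dish px [ 30. 200.] z6.9 rect [540.9 350.4] [80.6 99. ] 52.7 ell [543.9 353.7] [ 84.7 102. ]
dish px [127. 150.] z11.9 rect [547.5 221.8] [54.3 24. ] 0.1 ell [548.2 230.3] [37.9 49. ]
```

View pics/w2.png

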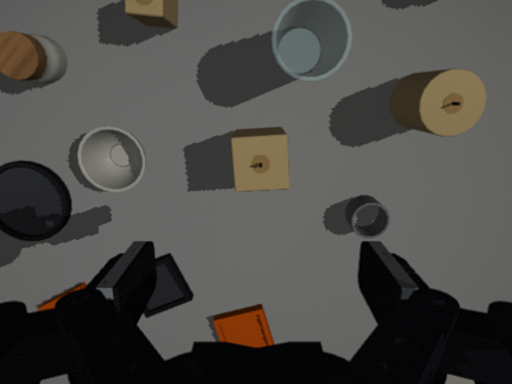

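The large square candle is centred at (260,163), with its top at z=70 and sides of 53 mm, both as they should be. The wrist camera agrees with the given heights, so I'll grasp it now.

drive_tool([
  [[-1,-1,-3.5,0,3.3],[-1,0,0,-36,0],[-1,0,0,-36,0],[-1,0,0,-36,0],[-1,0,0,-36,0],[-1,0,0,-36,0],[-1,0,0,-25,0],[-1,0,0,-12,0],[-1,0,0,0,0],[1,0,0,0,0],[1,0,0,0,0],[1,0,0,0,0],[1,0,0,0,0],[1,0,0,0,0],[1,0,0,0,0],[1,0,0,0,0]],
])

```text
clock: 3.48
position: [483.5, 88.9, 31.9]
ee_rot: [0.981, -0.195, 0.002, -0.001]
contact_force: [-1.5, 3.0, 6.8]
gripper_width: 53.2
grasp_force: 63.9
```

drive_tool([
  [[1,0,0,10,0],[1,0,0,35,0],[1,0,0,40,0],[1,0,0,40,0],[1,0,0,40,0],[1,0,0,40,0],[1,0,0,15,0],[1,15,-29,0,0],[1,15,-29,0,0],[1,15,-29,0,0],[1,15,-29,0,0],[1,15,-29,0,0],[1,15,-29,0,0],[1,15,-29,0,0],[1,0,0,0,0],[1,0,0,0,0],[1,0,0,0,0]],
])

```text
clock: 4.9
position: [586.4, -114.9, 249.5]
ee_rot: [0.981, -0.196, -0.001, -0.0]
contact_force: [0.9, -0.5, -2.1]
gripper_width: 53.3
grasp_force: 64.0
```

Run:
```python
from h import *
look("w3","dish",12)
```

```text
t 4.9 tcp [ 586.4 -114.9  249.5] yaw -22.58 w 53.3
dish px [491.  91.] z7.0 rect [ 550.6 -366.9] [52.2 69.4] 79.1 ell [ 550.  -370.6] [54.8 73.3]
dish px [258.  85.] z7.0 rect [ 650.4 -143.1] [89.7 90. ] 11.8 ell [ 650.5 -143.1] [105.  105.4]
```

View pics/w3.png

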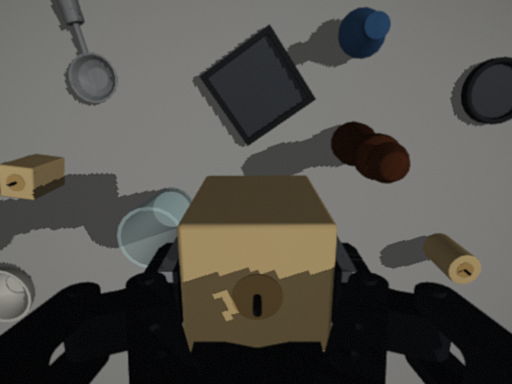

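The large square slate dish is centred at (258,85), which is (650,-143) in the world at angle 11.8°, and it measures 90×90 mm as given. The mill is at (375,155) and clear of the planned finger line.

drive_tool([
  [[1,12.8,-5.6,0,6.9],[1,12.8,-5.6,0,6.9],[1,12.8,-5.6,0,6.9],[1,12.8,-5.6,0,6.9],[1,12.8,-5.6,0,6.9],[1,0,0,-30,0],[1,0,0,-36,0],[1,0,0,-36,0],[1,0,0,-36,0],[1,0,0,-36,0],[1,0,0,-20,0],[1,0,0,-6,0],[1,0,0,0,0],[1,0,0,0,0],[1,0,0,0,0]],
])

```text
clock: 6.2
position: [653.1, -142.6, 53.1]
ee_rot: [0.994, 0.105, 0.002, 0.0]
contact_force: [0.4, 1.4, -0.6]
gripper_width: 53.3
grasp_force: 63.9
```

drive_tool([
  [[1,-2.5,-0.5,-6,0],[1,0,0,-4,0],[1,0,0,-2,0],[1,0,0,0,0],[1,0,0,0,0]],
])

```text
clock: 6.62
position: [648.8, -143.6, 38.3]
ee_rot: [0.995, 0.104, 0.0, 0.0]
contact_force: [0.5, 0.6, -1.8]
gripper_width: 53.2
grasp_force: 64.1
```

drive_tool([
  [[1,0,0,-1,0],[-1,0,0,0,0],[-1,0,0,0,0],[-1,0,0,0,0],[-1,0,0,0,0],[-1,0,0,0,0],[-1,0,0,20,0],[-1,0,0,38,0],[-1,0,0,38,0],[-1,0,0,38,0],[-1,0,0,38,0],[-1,0,0,38,0],[-1,0,0,0,0],[-1,0,0,0,0],[-1,0,0,0,0]],
])

```text
clock: 7.87
position: [648.3, -143.3, 247.0]
ee_rot: [0.995, 0.104, -0.0, -0.0]
contact_force: [0.2, 0.2, -0.0]
gripper_width: 85.6
grasp_force: 0.0
```

Run:
```python
from h import *
look("w4","candle",76)
look("w4","dish",12)
```

```text
t 7.8667 tcp [ 648.3 -143.3  247. ] yaw 11.96 w 85.6
candle px [173. 322.] z75.4 rect [459.3 -90.6] [56.7 59.2] 11.9 ell [459.7 -90.5] [57.3 59.3]
candle px [257. 165.] z76.3 rect [ 647.7 -143.9] [53.8 53.2] 12.0 ell [ 647.5 -143.9] [61.5 62.2]
t 7.9167 tcp [ 648.  -143.2  245.9] yaw 11.96 w 85.5
dish px [432. 264.] z7.1 rect [ 558.3 -384.1] [74.1 46.3] 55.5 ell [ 556.6 -382.4] [48.3 76.2]
dish px [257. 144.] z7.8 rect [ 650.5 -143.1] [89.9 90.1] 11.9 ell [ 645.6 -144.2] [ 92.9 118.6]
dish px [129.  39.] z9.7 rect [737.8  10.1] [68.1 36.4] 3.5 ell [731.7  10.8] [34.8 59.6]
```

drive_tool([
  [[-1,-32,-17,0,0],[-1,-32,-17,0,0],[-1,-32,-17,0,0],[-1,-32,-17,0,0],[-1,-32,-17,0,0],[-1,-32,-17,0,0],[-1,-32,-17,0,0],[-1,-32,-17,0,0],[-1,0,0,0,0],[-1,0,0,0,0],[-1,0,0,0,0]],
])

```text
clock: 8.88
position: [392.7, -279.5, 246.6]
ee_rot: [0.995, 0.104, -0.001, -0.0]
contact_force: [0.4, 0.2, -0.6]
gripper_width: 85.2
grasp_force: 0.0
```

Run:
```python
from h import *
look("w5","candle",60)
look("w5","dish",12)
```

```text
t 8.8833 tcp [ 392.7 -279.5  246.6] yaw 11.94 w 85.2
candle px [254. 165.] z60.4 rect [ 388.6 -277.5] [34.1 34.6] 75.2 ell [ 388.8 -277.5] [33.8 34.3]
t 8.9333 tcp [ 393.2 -279.3  246.7] yaw 11.99 w 85.6
dish px [385.  27.] z6.9 rect [ 541.1 -380.6] [58.8 70.2] 11.8 ell [ 543.6 -379.8] [61.7 72.4]
```

View pics/w5.png

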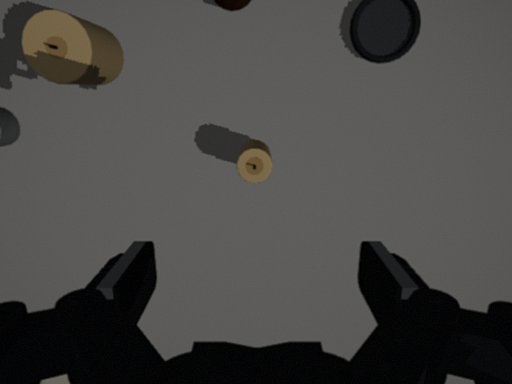

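The large square candle is in its dish, 3 mm off centre and straight, with its top at 76. The small round candle is centred at (254,165), top at z=60 and about 34 mm wide, and its dish is at (385,27).

drive_tool([
  [[-1,-4,2,0,0],[-1,0,0,-36,0],[-1,0,0,-36,0],[-1,0,0,-36,0],[-1,0,0,-36,0],[-1,0,0,-36,0],[-1,0,0,-25,0],[-1,0,0,-12,0],[-1,0,0,0,0],[1,0,0,0,0],[1,0,0,0,0],[1,0,0,0,0],[1,0,0,0,0],[1,0,0,0,0],[1,0,0,0,0],[1,0,0,0,0],[1,0,0,0,0]],
])

```text
clock: 10.4
position: [389.7, -277.7, 31.7]
ee_rot: [0.995, 0.104, 0.001, 0.001]
contact_force: [-0.3, 2.0, 7.1]
gripper_width: 34.4
grasp_force: 59.7
```

drive_tool([
  [[1,0,0,10,0],[1,0,0,35,0],[1,0,0,40,0],[1,0,0,40,0],[1,0,0,40,0],[1,0,0,40,0],[1,0,0,10,0],[1,22.5,-27,0,0],[1,22.5,-27,0,0],[1,22.5,-27,0,0],[1,22.5,-27,0,0],[1,0,0,0,0],[1,0,0,0,0],[1,0,0,0,0]],
])

```text
clock: 11.57
position: [478.1, -385.1, 244.6]
ee_rot: [0.995, 0.104, -0.001, -0.001]
contact_force: [-0.1, 0.5, -0.2]
gripper_width: 34.1
grasp_force: 60.1
```

Run:
```python
from h import *
look("w6","dish",12)
```

```text
t 11.5667 tcp [ 478.1 -385.1  244.6] yaw 11.94 w 34.1
dish px [266.  88.] z7.1 rect [ 547.6 -380.2] [67.9 68. ] 11.9 ell [ 547.3 -380.1] [68.1 68.2]
```

View pics/w6.png

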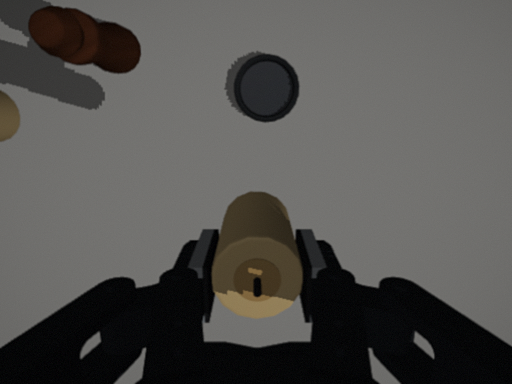

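The small round dish is at (266,88), which is (547,-380) and 68 mm across, and the candle is held straight.

drive_tool([
  [[1,34,2.5,0,0],[1,34.5,2.5,0,0],[1,0,0,-30,0],[1,0,0,-36,0],[1,0,0,-36,0],[1,0,0,-36,0],[1,0,0,-36,0],[1,0,0,-15,0],[1,0,0,-5,0],[1,0,0,0,0],[1,0,0,0,0],[1,0,0,0,0],[1,0,0,0,0]],
])

```text
clock: 12.7
position: [548.4, -380.8, 53.8]
ee_rot: [0.995, 0.104, 0.002, 0.001]
contact_force: [0.2, 0.7, -0.2]
gripper_width: 34.0
grasp_force: 60.1
```

drive_tool([
  [[1,-0.5,0.5,-7,0],[1,0,0,-4,0],[1,0,0,-2,0],[1,0,0,0,0],[1,0,0,0,0]],
])

```text
clock: 13.12
position: [546.7, -379.9, 38.0]
ee_rot: [0.995, 0.104, -0.0, -0.0]
contact_force: [-0.2, 0.5, -1.1]
gripper_width: 34.4
grasp_force: 60.2
```

drive_tool([
  [[1,0,0,-1,0],[-1,0,0,0,0],[-1,0,0,0,0],[-1,0,0,0,0],[-1,0,0,0,0],[-1,0,0,0,0],[-1,0,0,20,0],[-1,0,0,38,0],[-1,0,0,38,0],[-1,0,0,38,0],[-1,0,0,38,0],[-1,0,0,38,0],[-1,0,0,0,0],[-1,0,0,0,0],[-1,0,0,0,0]],
])

```text
clock: 14.37
position: [546.4, -379.6, 246.9]
ee_rot: [0.995, 0.104, -0.0, -0.0]
contact_force: [0.9, -0.2, -0.4]
gripper_width: 85.5
grasp_force: 0.0
```

Run:
```python
from h import *
look("w7","candle",66)
```

```text
t 14.3667 tcp [ 546.4 -379.6  246.9] yaw 11.96 w 85.5
candle px [257. 163.] z66.3 rect [ 546.1 -380.3] [33.6 33.9] 11.9 ell [ 546.1 -380. ] [33.8 34.1]
```

drive_tool([
  [[-1,-11,36,0,0],[-1,-11,36,0,0],[-1,-11,36,0,0],[-1,-11,36,0,0],[-1,-11,36,0,0],[-1,-11,36,0,0],[-1,-11,36,0,0],[-1,-11,36,0,0],[-1,0,0,0,0],[-1,0,0,0,0],[-1,0,0,0,0]],
])

```text
clock: 15.33
position: [458.5, -91.9, 246.4]
ee_rot: [0.995, 0.105, -0.001, 0.0]
contact_force: [-0.2, -0.2, 0.7]
gripper_width: 85.6
grasp_force: 0.0
```

Run:
```python
from h import *
look("w8","candle",75)
```

```text
t 15.3333 tcp [458.5 -91.9 246.4] yaw 12.02 w 85.6
candle px [255. 164.] z75.3 rect [457.9 -89.9] [57.6 57.7] 12.0 ell [458.1 -90. ] [57.8 58.3]
```

View pics/w8.png

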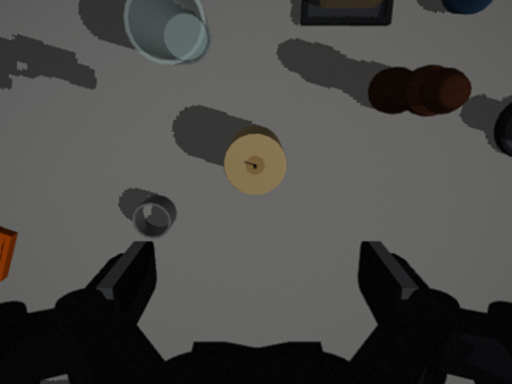

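The small round candle is in its dish, 1.5 mm off, with its top at 66. The large round candle is at (255,164), top at z=75, and clear of the tumbler at (165,25), the mill at (420,90) and the cup at (154,215).

drive_tool([
  [[-1,-0.5,2,0,0],[-1,0,0,-36,0],[-1,0,0,-36,0],[-1,0,0,-36,0],[-1,0,0,-36,0],[-1,0,0,-36,0],[-1,0,0,-25,0],[-1,0,0,-11,0],[-1,0,0,0,0],[1,0,0,0,0],[1,0,0,0,0],[1,0,0,0,0],[1,0,0,0,0],[1,0,0,0,0],[1,0,0,0,0],[1,0,0,0,0]],
])

```text
clock: 16.72
position: [459.3, -90.0, 32.5]
ee_rot: [0.995, 0.104, 0.001, 0.0]
contact_force: [-0.1, -0.9, 6.0]
gripper_width: 58.8
grasp_force: 64.9
```

drive_tool([
  [[1,0,0,10,0],[1,0,0,35,0],[1,0,0,40,0],[1,0,0,40,0],[1,0,0,40,0],[1,0,0,40,0],[1,0,0,10,0],[1,2,39,0,0],[1,2,39,0,0],[1,2,39,0,0],[1,2,39,0,0],[1,2,39,0,0],[1,2,39,0,0],[1,2,39,0,0],[1,2,39,0,0],[1,2,39,0,0],[1,2,39,0,0],[1,2,39,0,0],[1,0,0,0,0],[1,0,0,0,0]],
])

```text
clock: 18.38
position: [479.1, 340.6, 244.4]
ee_rot: [0.994, 0.106, -0.002, 0.001]
contact_force: [0.0, -0.3, -2.2]
gripper_width: 58.4
grasp_force: 65.9
```

Run:
```python
from h import *
look("w9","dish",12)
```

```text
t 18.3833 tcp [479.1 340.6 244.4] yaw 12.12 w 58.4
dish px [250.  84.] z6.9 rect [546.9 361.6] [95.9 96.3] 12.1 ell [547.1 361.7] [95.9 96.1]
dish px [500.  27.] z11.9 rect [653.6 130.2] [46.2 26.4] 24.0 ell [658.8 116.3] [39.6 46.6]
```

View pics/w9.png

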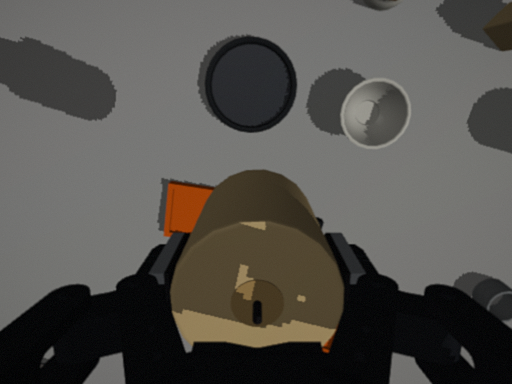

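The large round dish is at (250,84), which is (547,361.6) and 96 mm across. The white bowl at (376,113) is clear of the fingers.

drive_tool([
  [[1,34,10,0,0],[1,34,10,0,0],[1,0,0,-30,0],[1,0,0,-36,0],[1,0,0,-36,0],[1,0,0,-36,0],[1,0,0,-36,0],[1,0,0,-15,0],[1,0,0,-5,0],[1,0,0,0,0],[1,0,0,0,0],[1,0,0,0,0],[1,0,0,0,0]],
])

```text
clock: 19.52
position: [549.3, 359.8, 54.6]
ee_rot: [0.995, 0.104, 0.002, -0.001]
contact_force: [-0.1, 0.7, -1.5]
gripper_width: 58.7
grasp_force: 65.7
```

drive_tool([
  [[1,-1,1.5,-7,0],[1,0,0,-4,0],[1,0,0,-2,0],[1,0,0,0,0],[1,0,0,0,0]],
])

```text
clock: 19.93
position: [547.2, 360.6, 39.1]
ee_rot: [0.995, 0.104, -0.0, 0.0]
contact_force: [0.4, -0.3, -1.9]
gripper_width: 58.3
grasp_force: 66.1
```

drive_tool([
  [[1,0,0,-1,0],[-1,0,0,0,0],[-1,0,0,0,0],[-1,0,0,0,0],[-1,0,0,0,0],[-1,0,0,0,0],[-1,0,0,20,0],[-1,0,0,38,0],[-1,0,0,38,0],[-1,0,0,38,0],[-1,0,0,38,0],[-1,0,0,38,0],[-1,0,0,0,0],[-1,0,0,0,0],[-1,0,0,0,0]],
])

```text
clock: 21.18
position: [546.8, 360.4, 248.0]
ee_rot: [0.995, 0.104, -0.0, -0.0]
contact_force: [0.3, 0.2, -0.8]
gripper_width: 85.3
grasp_force: 0.0
```

Run:
```python
from h import *
look("w10","candle",81)
```

```text
t 21.1833 tcp [546.8 360.4 248. ] yaw 11.96 w 85.3
candle px [257. 165.] z81.4 rect [546.3 360.4] [57.9 58.6] 11.9 ell [546.3 360.3] [58.  58.3]
```

drive_tool([
  [[-1,16,-35,0,0],[-1,16,-35,0,0],[-1,16,-35,0,0],[-1,16,-35,0,0],[-1,16,-35,0,0],[-1,16,-35,0,0],[-1,16,-35,0,0],[-1,0,0,0,0],[-1,0,0,0,0],[-1,0,0,0,0]],
])

```text
clock: 22.07
position: [658.8, 115.3, 246.5]
ee_rot: [0.995, 0.104, -0.002, 0.0]
contact_force: [0.4, 0.7, -0.1]
gripper_width: 85.5
grasp_force: 0.0
```

Run:
```python
from h import *
look("w11","candle",60)
```

```text
t 22.0667 tcp [658.8 115.3 246.5] yaw 11.93 w 85.5
candle px [255. 160.] z60.4 rect [659.3 116.6] [33.  33.7] 59.8 ell [659.3 116.6] [38.  38.8]
```

View pics/w11.png

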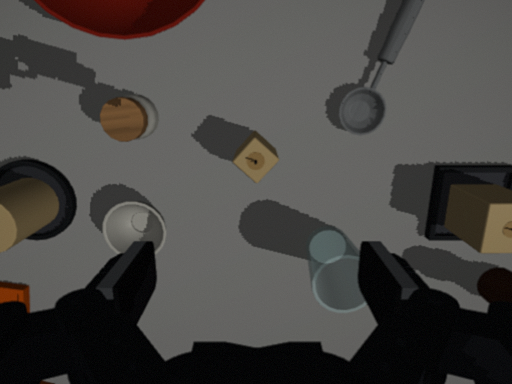

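The large round candle is in its dish, 1.4 mm off, with its top at 81. The small square candle is at (255,160), top at z=60 and angle 59.8°, so I turn to yaw −30°, which clears the tumbler at (335,260) and the jar at (128,118).

drive_tool([
  [[-1,0.5,1.5,0,-7],[-1,0,0,0,-7],[-1,0,0,-10,-7],[-1,0,0,-20,-7],[-1,0,0,-20,-7],[-1,0,0,-20,-7],[-1,0,0,-36,0],[-1,0,0,-36,0],[-1,0,0,-36,0],[-1,0,0,-25,0],[-1,0,0,-12,0],[-1,0,0,0,0],[-1,0,0,0,0],[1,0,0,0,0],[1,0,0,0,0],[1,0,0,0,0],[1,0,0,0,0],[1,0,0,0,0],[1,0,0,0,0],[1,0,0,0,0]],
])

```text
clock: 23.78
position: [660.8, 117.3, 34.9]
ee_rot: [0.966, -0.259, 0.001, -0.001]
contact_force: [-0.2, -0.1, 6.8]
gripper_width: 33.1
grasp_force: 61.2
```

drive_tool([
  [[1,0,0,10,0],[1,0,0,35,0],[1,0,0,40,0],[1,0,0,40,0],[1,0,0,40,0],[1,0,0,15,0],[1,-30.7,18.1,0,0],[1,-30.7,18.1,0,0],[1,-30.7,18.1,0,7],[1,-30.7,18.1,0,7],[1,-30.7,18.1,0,7],[1,-30.7,18.1,0,7],[1,-30.7,18.1,0,0],[1,-30.7,18.1,0,0],[1,-30.7,18.1,0,0],[1,0,0,0,0],[1,0,0,0,0],[1,0,0,0,0]],
])

```text
clock: 25.28
position: [383.3, 279.9, 213.5]
ee_rot: [1.0, -0.017, 0.0, -0.0]
contact_force: [0.6, -0.2, -0.4]
gripper_width: 33.0
grasp_force: 60.5
```

drive_tool([
  [[1,0.5,0.5,-30,0],[1,0,0,-36,0],[1,0,0,-36,0],[1,0,0,-36,0],[1,0,0,-14,0],[1,0,0,-6,0],[1,0,0,0,0],[1,0,0,0,0],[1,0,0,0,0],[1,0,0,0,0],[1,0,0,0,0]],
])

```text
clock: 26.2
position: [384.5, 281.1, 56.5]
ee_rot: [1.0, -0.018, 0.001, -0.001]
contact_force: [-0.9, -0.0, 0.0]
gripper_width: 32.7
grasp_force: 60.5
```

drive_tool([
  [[1,-0.5,-0.5,-8,0],[1,0,0,-4,0],[1,0,0,-2,0],[1,0,0,0,0],[1,0,0,0,0],[1,0,0,0,0]],
])

```text
clock: 26.7
position: [383.4, 280.0, 41.1]
ee_rot: [1.0, -0.018, -0.0, 0.0]
contact_force: [-0.6, -0.3, -1.0]
gripper_width: 32.9
grasp_force: 60.4
```

drive_tool([
  [[1,0,0,-1,0],[1,0,0,-1,0],[1,0,0,0,0],[1,0,0,0,0]],
])

```text
clock: 27.03
position: [383.5, 280.0, 40.8]
ee_rot: [1.0, -0.017, 0.0, -0.0]
contact_force: [-4.2, -2.3, 12.5]
gripper_width: 33.0
grasp_force: 62.2
```

The force shows it has touched the dish floor (12 N), so I release, rise and check.

drive_tool([
  [[-1,0,0,0,0],[-1,0,0,0,0],[-1,0,0,0,0],[-1,0,0,0,0],[-1,0,0,0,0],[-1,0,0,20,0],[-1,0,0,38,0],[-1,0,0,38,0],[-1,0,0,38,0],[-1,0,0,38,0],[-1,0,0,38,0],[-1,0,0,0,0],[-1,0,0,0,0],[-1,0,0,0,0]],
])

```text
clock: 28.2
position: [382.9, 279.5, 248.6]
ee_rot: [1.0, -0.018, -0.001, 0.0]
contact_force: [-0.6, 0.7, 0.2]
gripper_width: 85.7
grasp_force: 0.0
```

Run:
```python
from h import *
look("w12","candle",66)
look("w12","dish",12)
p,d=get_image("scene");cv2.imwrite("pics/scene1.png",p[:,:,::-1])
```

```text
t 28.2 tcp [382.9 279.5 248.6] yaw -2.05 w 85.7
candle px [257. 162.] z66.4 rect [382.5 279.3] [32.5 32.7] 87.9 ell [382.5 279.3] [37.6 38.5]
t 28.25 tcp [382.8 279.2 247.9] yaw -2.05 w 85.2
dish px [494. 161.] z11.2 rect [361.2  13.9] [45.8 43. ] 9.5 ell [361.2  11.9] [39.6 45.7]
dish px [255. 151.] z12.7 rect [383.6 280.6] [66.1 65.7] 87.9 ell [383.5 280.6] [76.7 77.6]
dish px [170.  21.] z7.6 rect [518.4 361.8] [95.5 41.5] 88.1 ell [527.6 361.2] [57.  85.1]
```

View pics/scene1.png

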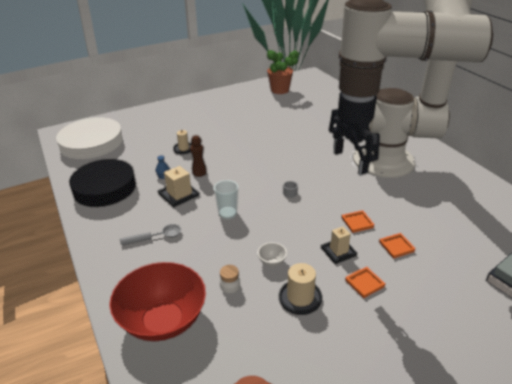

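The scene view shows all four candles upright in their own dishes, at (183,141), (178,184), (301,287) and (340,243). The tumbler (228,199) and the mill (199,157) haven't moved, and the gripper is clear of everything.

```bash
python3 -c "
from bench import *
print(job_done())"
```

```text
the job is handed in; nothing more can be done
None
```

All four candles stand upright in their matching slate dishes, each within about 3 mm of centre with the square ones straight; the tumbler and pepper mill were left where they stood, and the job was handed in at about 28 s (no verdict was returned).

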